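Hang the second shelf bracket in a slotted desk rack and lock it

ROBOT

A 6-joint arm with a two-finger parallel gripper is mounted at the origin on a cart in front of the work surface, level with it; the furniture and walls round the work are solid. World frame = base frame: x ahead of the robot, y to its left, z up, the work surface at z = 0. Lengths are in m, angles in degrees, forces in N, time in s.
With the tool pointing down it reaches from about 0.4 to 0.825 m from the base axis. Payload 7 kg.
Tool frame: the origin (TCP) lies at the very end of the fingers, on their centre line; the grasp point (between the pads) lies 19 mm behind it; z points along the fingers, y is the line along which they close (so a half turn about z gives the same grasp; the last joint's range is limited). The gripper opens to 88 mm and grips with 3 to 60 N. Pads are 19 mm wide; open, the fingers measure 130 mm over their backs; the gripper's body (78 mm by 193 mm) begins 47 mm behind the grasp point.
Start: joints at [87.21, 20.546, 0.682, 0, -70.136, -16.507], TCP at [0.223, 0.637, 0.227] pointing down, gripper open.
Joint ranges: [-176.03, 176.03], [-82.01, 121.73], [-58.28, 71.71], [-173.87, 95.51], [-174.79, -0.11], [-173.66, 173.66]. Speed limits (degrees/s): [136.94, 136.94, 172.46, 180, 180, 180].

INTERFACE

Orientations are given as [roll, pitch, yaw] about the fixed x, y, z axes, in that order (R = Rz(yaw) Ry(pitch) Rx(roll)).
In Python, from plant import ctrl, viewer gives the robot as it stands.
- The arm moves only by the tool servo_tool, never from a script. Its argument "rows" is a list of rows, each a list of 6 numbers: the shift along the world's x, y, z in mm, then the turn, a rotation vector about the world's x, y, z in degrees. A call has 1 to 5 rows; each row shifts and turns the commanded pose from where the row before left it; what a row does not reach is not made up. A row lasts 1/12 s, in which the tool goes at most 41.7 mm and 7.16 degrees, less where a joint would pass 70% of its speed; a pose out of reach is approached as far as the arm can. A call is refused whole if a number of a shift passes 41.7 or a number of a turn 7.16, either way. A call with a gripper value outside its range is refused whole. "fingers" is the finger opening in mm, from 0 to 87.6, set as the call begins (left out, the last holds). The fingers move at their own pace and stop on an object; the grip force is fixed at half the most. Time passes only in rows, so rows that do not move let the fingers close. It gives the time, the measured TCP pose, the force and the opening at its end, in the units of the state.
- ctrl.get_obs(): the state, without advancing time (a new reading comes with each control period).
- viewer.snapshot(name): name is "scene" or "top" or "wrist"; returns (picture, depth): 480x640x3 uint8, red, green, blue; 480x640 float32, m along the optical axis (not along the pixel's ray), 0 where there is no reading.
- viewer.calibration(name): a dict with "fx", "fy", "cx", "cy" (pixels), "origin" and "rotation" of the camera in the world. Camera axes: x right, y up, looking along -z (the intrinsics and any distortion apply to the point x, -y, -z); pixel columns grow to the right and rows downward; lengths in m; the calibration is good to about 2 mm. A picture is of the moment at which its call begins: read the wrist's pose just before it. calibration takes no time and is no camera call; for the wrist camera it gives the pose at the moment of the call.
- ctrl.close_job(): hands the job in, once; it reports no verdict.
The state is a dict: "clock": time; "joint_pos": joint angles; "qvel": joint speeds; "tau": joint torques, N m; "tool_pos": TCP position; "orientation": TCP orientation; "force": force on the tool from outside, world axes, zero at the start; "moment": the same for the moment, N m; "opening": finger opening in m.
Only numpy, scipy, OpenCV 4.12 (cv2) and the standard library are available. Lean on these libraries where they do the work, as an engineer would, in place of code of your own. Each camera call takes 0.05 s, during which the arm holds its last target. There are 200 camera calls.

TASK

The little desk rack is missing its left shelf bracket: take the loose bracket that matches the one already on the rack (the long one, not the short one), hook its four tabs into the slots of the empty left upright level with its partner, and push it down close to the upright until it snaps over the sprung locking bar and sits fully home, so that the shelf board can go back on. The uprights have been raised by hand in their clamps and their height is only roughly known, so feel for the slots and press gently: a push of 10 to 20 N is enough, and much more would bend the tabs. Let go of the bracket, and leave the short bracket, the ink bottle and the tape roll where they are.

Things in the scene. Friction and masses are not known exactly. Their poses are not given: they have to be found in the camera images.
- long_bracket_grip (a point): Loose white steel bracket to hang: straight channel arm 140 mm long (x), 20 mm wide over its side walls (y), 56 mm high, 0.13 to 0.25 kg, standing on the desk on 2 mm flanges (35 mm wide in all). Point: centre line, 28 mm over the underside, 55 mm in front of the rear plate's face; grip here across the walls. +x to the rear (tabs), z up; front end 85 mm to -x, a lip there stands 6 mm over the top.
- long_bracket_tabs (a point): Its four hook tabs: point on the rear plate's face (27 mm wide), 21 mm above and 55 mm to +x of the grip point, level with the upper necks' underside. Tabs 3 mm thick stick out 11 mm to +x, 8.5 mm either side of centre, lower pair 36 mm below. Neck 7 mm high, blunt; behind the sheet a round-nosed hook hangs 12 mm below the neck (tab 19 mm high). Gap plate to hook: 3.4 mm at the neck, 5 mm at the nose.
- short_bracket_grip (a point): Grip point (as above) of the other loose bracket: the same in every way but only 95 mm long (front end 40 mm to -x of this point). It does not match; it stays where it is.
- slot_home (a point): Where the grip point would be, bracket fully home and level with its partner, if the uprights stood down on their stop. They have been raised by hand, so the real home is 4 to 28 mm HIGHER (how much is not known). x, y and direction are true: axes of the rack, x into the upright, z up. To enter the slots the bracket must be 12 to 16 mm above the real home. Rear plate meets the upright's face when both points' x agree.
- slot_mouth (a point): Middle of the top slot pair's lower edge on the left upright's front face with the uprights down on their stop (really 4 to 28 mm higher); 55 mm to +x and 21 mm above slot_home. Slots 6.5 mm wide, 23 mm high, columns 17 mm apart, rows 36 mm apart, sheet 3 mm: play for the tabs 4 mm in height, 1.75 mm to each side. The upright ends 37 mm above the real slot edge, with a 40 mm wide cap.
- lock_bar (a joint): Sprung locking bar inside the left upright behind the slots (m). 0 when empty; hooks moving down push it back to 3 to 4.2 mm, then it snaps forward and rests at about 1 mm when the bracket is home. It takes 5 to 16 N downward on the bracket's top near the upright (within 25 mm); pushed farther out the arm tips and the hooks bind. Home: necks rest on the slots' lower edges, arm level.
- rack: Dark steel feet (215 mm long, 280 mm apart, 12 mm high) that carry two grey slotted uprights 36 mm wide. Fixed. Origin on the desk midway between the uprights in the plane of their front faces; x away from the robot, y left. Left upright (140 mm to +y) empty; right one (140 mm to -y) has the white partner bracket, reaching 140 mm to -x, top 201 to 225 mm over the desk.
- ink_black: Bystander: ink bottle with black cap, 31 mm across, 88 mm high; origin under its centre.
- tape_roll: Bystander: roll of masking tape lying flat, 100 mm across, 25 mm high; origin under its centre.
Things that resemble listed ones, but are neither listed nor needed, are in the scene too. Leave any orange look-alike of the part that bears long_bracket_grip alone.

How it is judged (in metres and radians):
On the way, in this order (a step that is already met when the one before it is completed fails the run):
1. the long bracket is lifted off the desk (height (world z) of long_bracket_grip above 0.08 m), for 0.1 s.
2. its tabs are through the slots of the left upright near the home height (rear plate within 4 mm of the face, lined up sideways within 4 mm) (x of long_bracket_grip in the frame of slot_home between -0.004 and 0.003 m and y of long_bracket_grip in the frame of slot_home between -0.004 and 0.004 m and z of long_bracket_grip in the frame of slot_home between 0.002 and 0.046 m), for 0.05 s.
At the end, for the whole second after the job is handed in: The long bracket hangs at rest in the top two slot rows of the left upright: within 3 mm of home along and across, 2 to 30 mm above slot_home (uprights raised 4 to 28), level and straight within 0.035 rad, the locking bar snapped back to 0.3 to 1.6 mm; other things within 30 mm of their start (x of long_bracket_grip in the frame of slot_home between -0.003 and 0.003 m and y of long_bracket_grip in the frame of slot_home between -0.003 and 0.003 m and z of long_bracket_grip in the frame of slot_home between 0.002 and 0.03 m and value of joint lock_bar between 0.0003 and 0.0016 m and angle between long_bracket_grip's own z axis and vertical below 0.035 rad and angle between the x axis of long_bracket_grip and the x axis of slot_home, either way round below 0.035 rad); the robot touches nothing.
It fails at once if the bracket and the rack are pressed together with more than 45 N in all contacts together (contact force between long_bracket and rack above 45 N).
It fails at once if the tabs are rammed against the rack with more than 25 N while they are not in the slots (contact force between long_bracket and rack above 25 N and x of long_bracket_grip in the frame of slot_home below -0.006 m).
It fails at once if the short bracket, the ink bottle or the tape roll is moved more than 30 mm (distance of any of short_bracket_grip, ink_black, tape_roll from where it was at the start of the episode above 0.03 m).
It also fails if it takes over 64 s, if anything falls off the work surface, if the arm or the gripper's body presses on something with over 40 N, if the wrist force passes 120 N, or if a joint passes its speed limit or range.

## Working session

There is one attempt and no reset: what is moved stays moved. The work goes in short steps, Python scripts to look and compute and a tool call to move; the robot and the scene stay as the last step left them, time stands still between calls to the robot, and variables do not carry over. Pictures are saved under pics/ and viewed, on a budget of 10 in all, crops included, one or two more only if the job needs it, and the job is handed in when it is done.

Besides the shell and the picture viewer there is one more tool, called after "Request:" by a JSON object that holds its "op" and its "data", one argument or row to a line. servo_tool: Moves the arm, as the interface text tells. Its arguments: {"type":"object","properties":{"rows":{"type":"array","items":{"type":"array","items":{"type":"number"}}},"fingers":{"type":"number"}},"required":["rows"]}

```bash
ls; mkdir -p pics; cat > h.py <<'E'
import numpy as np,cv2
from plant import ctrl,viewer
def snap(n):
    c=viewer.calibration(n);p,d=viewer.snapshot(n);np.savez('%s.npz'%n,p=p,d=d,**{k:np.array(v) for k,v in c.items()});return p,d,c
def load(n): return np.load('%s.npz'%n)
def cloud(z):
    d=z['d'];v,u=np.mgrid[:480,:640]
    P=np.stack([(u-z['cx'])/z['fx']*d,-(v-z['cy'])/z['fy']*d,-d],-1)
    return P@z['rotation'].T+z['origin']
E
python3 - <<'E'
from h import *
for n in('scene','top'):
    p,d,c=snap(n);cv2.imwrite('pics/%s1.png'%n,p[...,::-1]);print(c)
print(ctrl.get_obs())
E
```

```text
pics
{'fx': 438.6948656248703, 'fy': 438.6948656248703, 'cx': 317.4591345283493, 'cy': 238.9655612827024, 'origin': array([-0.03306506, -0.45780192,  0.61444836]), 'rotation': array([ 59.47872161,   1.2295547 , -48.21126238])}
{'fx': 620.6272016345719, 'fy': 620.6272016345719, 'cx': 317.45503700425843, 'cy': 233.0661866818415, 'origin': array([0.40420308, 0.09531219, 1.29907835]), 'rotation': array([  8.76099928,  -1.43373419, -90.41520286])}
{'clock': 0.1, 'joint_pos': array([ 8.72111893e+01,  2.05876912e+01,  6.38003149e-01, -1.62289129e-02,
       -7.01371933e+01, -1.65064393e+01]), 'qvel': array([-0.07719815, -0.04167495,  0.13534906,  0.09096077, -0.0144483 ,
       -0.01817747]), 'tau': array([-1.30399680e-03, -5.84166312e+01,  2.93749040e+01,  7.01554477e+00,
        1.01232881e-02, -4.22094922e-05]), 'tool_pos': array([0.22293899, 0.63664271, 0.22570932]), 'orientation': array([ 1.79912364e+02, -1.00588368e-02, -1.93007679e+01]), 'force': array([-0.56140424,  0.22919568, -0.30080608]), 'moment': array([ 0.02578616, -0.01098973, -0.02942234]), 'opening': 0.08768040283674522}
```

```bash
python3 - <<'E'
s=open('h.py').read()
s=s.replace("import numpy as np,cv2","import numpy as np,cv2\nfrom scipy.spatial.transform import Rotation as Ro").replace("z['rotation'].T","Ro.from_euler('xyz',z['rotation'],degrees=True).as_matrix().T")
open('h.py','w').write(s)
E
```

```text
(no output)
```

View pics/scene1.png

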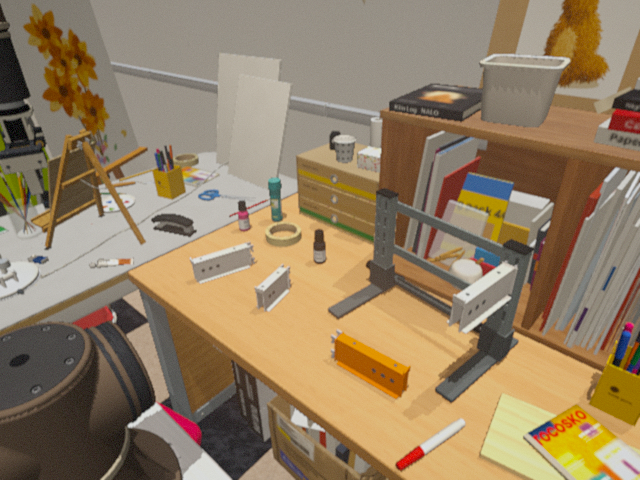

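View pics/top1.png

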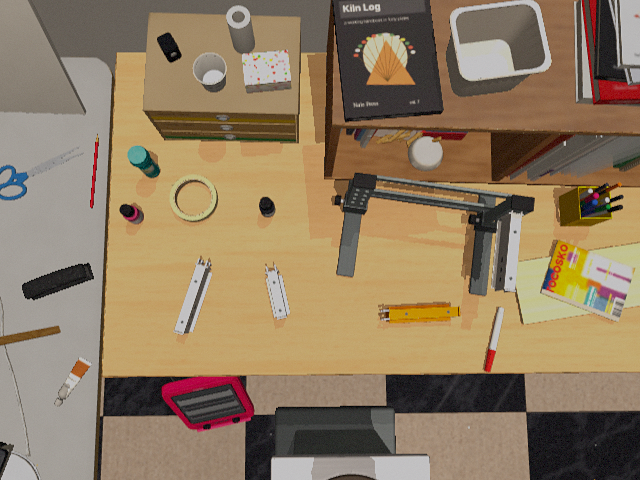

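```bash
cat > m.py <<'E'
from h import *
def white(z):
    p=z['p'].astype(int);return (p.min(-1)>110)&(p.max(-1)-p.min(-1)<35)
def rect(X,m,nm):
    q=X[m];r=cv2.minAreaRect((q[:,:2]*1000).astype(np.float32))
    print(nm,len(q),'z med/95/max',np.round(np.percentile(q[:,2],[5,50,95,100])*1000,1),'c',np.round(r[0],1),'size',np.round(r[1],1),'ang',round(r[2],2))
    return q
if __name__=='__main__':
    for n in('top','scene'):
        z=load(n);X=cloud(z);w=white(z);ok=z['d']>0
        v,u=np.mgrid[:480,:640]
        bx={'top':dict(long=(170,250,220,340),short=(260,258,295,325),part=(495,205,525,295)),'scene':dict(long=(185,240,260,285),short=(250,262,297,312),part=(440,260,520,335))}[n]
        print(n,'desk z',np.round(np.median(X[300:320,250:255,2] if n=='top' else X[300:305,400:420,2])*1000,1))
        for k,(a,b,c,d) in bx.items():
            m=ok&w&(u>=a)&(u<c)&(v>=b)&(v<d)
            m1=m&(X[...,2]>(0.15 if k=='part' else 0.03))
            rect(X,m1,k)
            zz=X[m1][:,2];top=np.percentile(zz,99)
            h,e=np.histogram(zz*1000,bins=12);print(h,np.round(e,0))
    z=load('top');X=cloud(z);ok=z['d']>0;v,u=np.mgrid[:480,:640]
    for nm,(a,b,c,d) in dict(capL=(345,165,380,200),capR=(500,190,540,215)).items():
        m=ok&(u>=a)&(u<c)&(v>=b)&(v<d)&(X[...,2]>.2)&(X[...,2]<.4)&(z['p'].max(-1)<90)
        q=rect(X,m,nm);h,e=np.histogram(q[:,2]*1000,bins=12);print(h,np.round(e))
E
python3 m.py; python3 - <<'E'
from h import *
a=cv2.imread('pics/top1.png');s=cv2.imread('pics/scene1.png')
A=cv2.resize(a[160:310,330:545],None,fx=3.7,fy=3.7)[:,:400*2]
B=cv2.resize(s[180:350,360:540],None,fx=3.3,fy=3.3)
cv2.imwrite('pics/capcrop.png',A);cv2.imwrite('pics/scenecrop.png',B)
E
```

```text
top desk z 0.0
long 727 z med/95/max [51.6 55.6 59.6 67.9] c [469.6 314.5] size [ 27.  151.1] ang 74.14
[  1   0   0   0   5  49 214 302 124  25   5   2] [36. 39. 42. 44. 47. 49. 52. 55. 57. 60. 63. 65. 68.]
short 502 z med/95/max [51.8 55.9 60.5 67.5] c [477.6 146. ] size [107.2  24.8] ang 14.61
[  3  13  45  96 116 108  73  28  13   4   2   1] [48. 50. 51. 53. 54. 56. 58. 59. 61. 63. 64. 66. 67.]
part 992 z med/95/max [157.7 211.8 215.7 225.6] c [ 539.  -276.7] size [ 31.2 144.3] ang 80.47
[ 71  56   0   0   0   0   0   0   8 625 227   5] [153. 159. 165. 171. 177. 183. 189. 195. 201. 207. 213. 219. 226.]
scene desk z 2.4
long 799 z med/95/max [32.5 50.6 59.6 66. ] c [469.6 314.8] size [ 23.2 151.4] ang 72.77
[ 51  53  62  58  62  59  62  74  78 220  15   5] [30. 33. 36. 39. 42. 45. 48. 51. 54. 57. 60. 63. 66.]
short 331 z med/95/max [41.5 57.7 60.9 65.4] c [476.1 145.9] size [105.1  22.5] ang 10.15
[  6   7   2   3   5   5   5  18  53 194  22  11] [31. 33. 36. 39. 42. 45. 48. 51. 54. 57. 60. 63. 65.]
part 2317 z med/95/max [159.6 197.4 214.6 221.7] c [ 545.5 -281.5] size [ 34.8 160.7] ang 81.58
[  9 375 140 134 139 117 120 147 136 158 802  40] [152. 158. 163. 169. 175. 181. 187. 193. 198. 204. 210. 216. 222.]
capL 419 z med/95/max [207.7 241.2 245.  247.6] c [661.7 -19.3] size [46.8 32. ] ang 81.29
[ 12  11   9  10  12   6  11   8   8  48 229  55] [200. 204. 208. 212. 216. 220. 224. 228. 232. 236. 240. 244. 248.]
capR 488 z med/95/max [207.5 240.9 245.1 247.8] c [ 619.9 -285.9] size [52.5 30.7] ang 83.12
[ 13  14  18  19  22  21  15  20  12  43 215  76] [200. 204. 208. 212. 216. 220. 224. 228. 232. 236. 240. 244. 248.]
```

View pics/scenecrop.png

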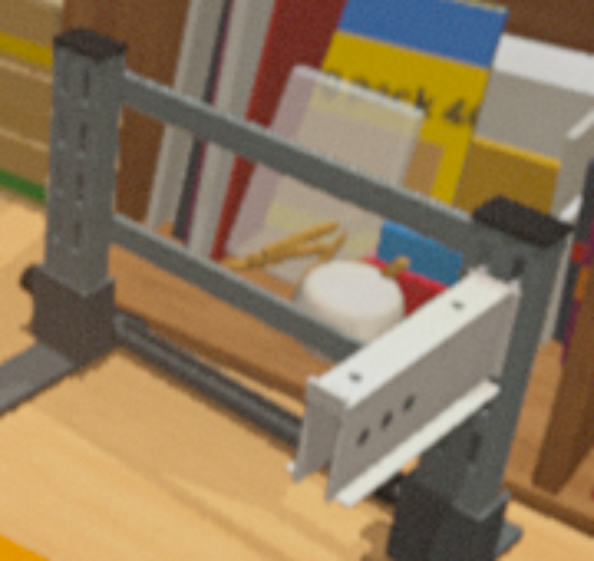

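View pics/capcrop.png

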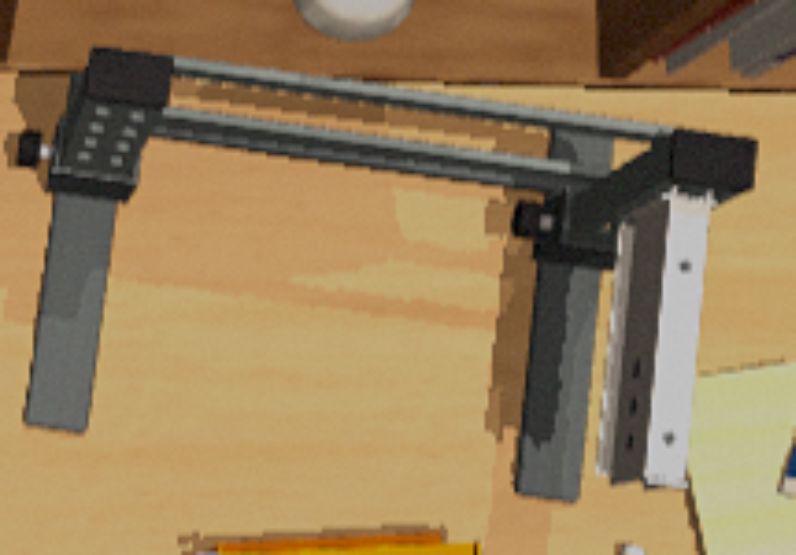

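Request:
{"op": "servo_tool", "data": {
  "rows": [
    [25, -32, 0, 0, 0, 0],
    [25, -32, 0, 0, 0, 0],
    [25, -32, 0, 0, 0, 0],
    [25, -32, 0, 0, 0, 0],
    [25, -32, 0, 0, 0, 0]
  ]
}}

```text
clock: 0.52
tool_pos: [0.3487, 0.4753, 0.2262]
orientation: [180.0, 0.0, -19.3]
force: [0.7, 0.5, 0.4]
opening: 0.0875
```

Request:
{"op": "servo_tool", "data": {
  "rows": [
    [25, -32, 0, 0, 0, 0],
    [25, -32, 0, 0, 0, 0],
    [25, -32, 0, 0, 0, 0],
    [26, -33, 0, 0, 0, 1],
    [30, -37, 0, 0, 0, 1]
  ]
}}

```text
clock: 0.93
tool_pos: [0.4757, 0.3141, 0.2265]
orientation: [180.0, 0.0, -17.2]
force: [0.5, 1.4, 0.3]
opening: 0.0876
```

Request:
{"op": "servo_tool", "data": {
  "rows": [
    [0, 0, 0, 0, 0, 0],
    [0, 0, 0, 0, 0, 0],
    [0, 0, 0, 0, 0, 0]
  ]
}}

```text
clock: 1.18
tool_pos: [0.4752, 0.3156, 0.2263]
orientation: [180.0, 0.0, -17.4]
force: [0.2, 0.7, -0.5]
opening: 0.088
```

```bash
python3 - <<'E'
from h import *
print(ctrl.get_obs()['tool_pos'],ctrl.get_obs()['orientation'])
p,d,c=snap('wrist');print(c);cv2.imwrite('pics/w1.png',p[...,::-1])
z=load('wrist');X=cloud(z);m=(z['d']>0)&(X[...,2]>.03)&(X[...,2]<.07)&(abs(X[...,0]-.47)<.12)&(abs(X[...,1]-.31)<.1)
q=X[m];print(len(q),q[:,:3].min(0),q.max(0))
for name in('wrist','top','scene'):
    z=load(name);X=cloud(z);m=(z['d']>0)&(X[...,2]>.051)&(X[...,2]<.061)&(abs(X[...,0]-.47)<.1)&(abs(X[...,1]-.31)<.06)
    q=X[m]*1000;c=q.mean(0);w,V=np.linalg.eigh(np.cov(q[:,:2].T));a=V[:,1]*np.sign(V[0,1]);b=np.array([-a[1],a[0]])
    s=(q-c)[:,:2]@a;t=(q-c)[:,:2]@b
    print(name,len(q),'yaw',np.degrees(np.arctan2(a[1],a[0])),'c',c,'s',np.percentile(s,[0.5,99.5]),'t',np.percentile(t,[1,99]),np.median(q[:,2]))
    # midline
    for s0 in range(-60,61,20):
        k=abs(s-s0)<10
        if k.sum()>20:print(s0,np.round(np.percentile(t[k],[3,97]),1),end=' ')
    print()
E
```

```text
[0.47515347 0.31564297 0.22629607] [ 1.79982267e+02  1.83107447e-02 -1.73774151e+01]
{'fx': 355.78400820799664, 'fy': 355.78400820799664, 'cx': 316.92835549409256, 'cy': 240.68981663235587, 'origin': array([0.54867364, 0.29243506, 0.38417279]), 'rotation': array([-1.67256214e+01, -4.88721177e-03, -1.07447649e+02])}
3205 [0.39504747 0.28578795 0.03565298] [0.54556256 0.35023247 0.06334313]
wrist 3134 yaw -17.633495663517774 c [471.14824104 317.6439103   55.80694011] s [-75.30548684  73.08823321] t [-9.87322629  9.87275999] 55.76829293950789
-60 [-9.1  8.9] -40 [-9.9  9.8] -20 [-9.6  9.6] 0 [-9.4  9.5] 20 [-9.2  9.4] 40 [-9.   9.3] 60 [-9.8 10.1] 
top 732 yaw -17.518191949691264 c [467.1248371  316.54598891  55.51132679] s [-72.55371129  77.10463108] t [-9.94078698 10.23274425] 55.53628217165796
-60 [-9.7  9.5] -40 [-9.7  9.5] -20 [-9.5  9.5] 0 [-9.3  9.7] 20 [-8.9  9.9] 40 [-9.2  9.6] 60 [-9.8  9.9] 
scene 436 yaw -17.172486401709747 c [468.75001502 314.35606584  56.96426806] s [-74.15665157  78.05681274] t [-9.44234623 14.06519278] 57.81095810148873
-60 [-8.  11.4] -40 [-8.1 12.8] -20 [-8.  12.4] 0 [-8.7 11.7] 20 [-8.2 10.4] 40 [-8.7 13.6] 60 [-9.9 12.8]
```

View pics/w1.png

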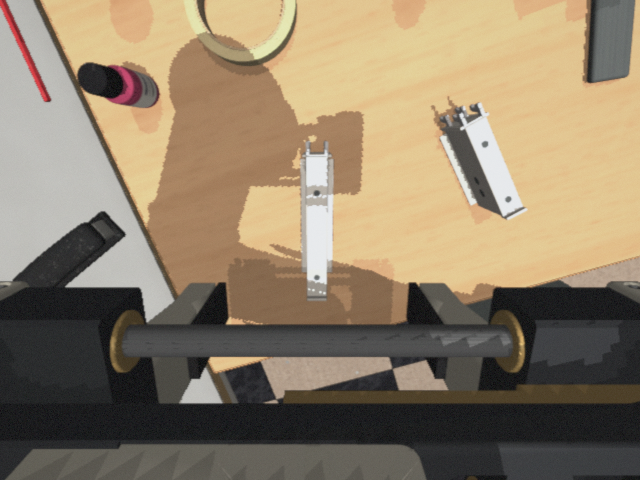

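Request:
{"op": "servo_tool", "data": {
  "rows": [
    [4, -1.5, -40, 0, 0, -0.2],
    [0, 0, -41, 0, 0, 0],
    [0, 0, -41, 0, 0, 0],
    [0, 0, -40, 0, 0, 0],
    [0, 0, -30, 0, 0, 0]
  ]
}}

```text
clock: 1.65
tool_pos: [0.4771, 0.3148, 0.0316]
orientation: [179.9, 0.1, -17.4]
force: [-1.0, -0.3, 0.2]
opening: 0.0877
```

Request:
{"op": "servo_tool", "data": {
  "rows": [
    [0, 0, -15, 0, 0, 0],
    [0, 0, -10, 0, 0, 0],
    [0, 0, 0, 0, 0, 0],
    [0, 0, 0, 0, 0, 0]
  ]
}}

```text
clock: 1.98
tool_pos: [0.4789, 0.3155, 0.0098]
orientation: [180.0, -0.0, -17.4]
force: [0.5, -0.3, 1.4]
opening: 0.0877
```

Request:
{"op": "servo_tool", "data": {
  "rows": [
    [0, 0, 0, 0, 0, 0],
    [0, 0, 0, 0, 0, 0],
    [0, 0, 0, 0, 0, 0],
    [0, 0, 0, 0, 0, 0],
    [0, 0, 0, 0, 0, 0]
  ],
  "fingers": 0
}}

```text
clock: 2.4
tool_pos: [0.4794, 0.3147, 0.0103]
orientation: [-179.9, -0.0, -17.5]
force: [-0.2, 1.1, 0.1]
opening: 0.0601
```

Request:
{"op": "servo_tool", "data": {
  "rows": [
    [0, 0, 0, 0, 0, 0],
    [0, 0, 0, 0, 0, 0],
    [0, 0, 0, 0, 0, 0],
    [0, 0, 0, 0, 0, 0],
    [0, 0, 0, 0, 0, 0]
  ]
}}

```text
clock: 2.82
tool_pos: [0.4791, 0.3144, 0.0095]
orientation: [180.0, 0.0, -17.5]
force: [0.6, 0.1, -0.1]
opening: 0.0263
```

Request:
{"op": "servo_tool", "data": {
  "rows": [
    [0, 0, 0, 0, 0, 0],
    [0, 0, 0, 0, 0, 0],
    [0, 0, 0, 0, 0, 0],
    [0, 0, 0, 0, 0, 0],
    [0, 0, 0, 0, 0, 0]
  ]
}}

```text
clock: 3.23
tool_pos: [0.4791, 0.3145, 0.0095]
orientation: [180.0, -0.0, -17.5]
force: [1.3, 0.2, -1.6]
opening: 0.0202
```

Request:
{"op": "servo_tool", "data": {
  "rows": [
    [0, 0, 10, 0, 0, 0],
    [0, 0, 30, 0, 0, 0],
    [0, 0, 40, 0, 0, 0],
    [0, 0, 40, 0, 0, 0],
    [0, 0, 40, 0, 0, 0]
  ]
}}

```text
clock: 3.65
tool_pos: [0.4785, 0.3138, 0.1718]
orientation: [180.0, 0.0, -17.5]
force: [1.6, 1.2, -2.9]
opening: 0.0199
```

Request:
{"op": "servo_tool", "data": {
  "rows": [
    [0, 0, 40, 0, 0, 0],
    [0, 0, 0, 0, 0, 0],
    [0, 0, 0, 0, 0, 0]
  ]
}}

```text
clock: 3.9
tool_pos: [0.4798, 0.3153, 0.213]
orientation: [-179.7, -0.1, -17.5]
force: [-0.0, 0.7, -3.8]
opening: 0.0199
```

```bash
python3 - <<'E'
from h import *
o=ctrl.get_obs();print(o['tool_pos'],o['orientation'],o['force'],o['opening'])
p,d,c=snap('wrist');cv2.imwrite('pics/w2.png',p[...,::-1])
# rack measurement from old scene/top
for n in('top','scene'):
    z=load(n);X=cloud(z)*1000;ok=z['d']>0
    # partner top
    m=ok&(X[...,2]>207)&(X[...,2]<217)&(abs(X[...,0]-540)<85)&(abs(X[...,1]+278)<30)
    q=X[m];c=q.mean(0);w,V=np.linalg.eigh(np.cov(q[:,:2].T));a=V[:,1]*np.sign(V[0,1]);b=np.array([-a[1],a[0]])
    s=(q-c)[:,:2]@a;t=(q-c)[:,:2]@b
    print(n,'partner',len(q),'yaw',np.degrees(np.arctan2(a[1],a[0])),'c',c,np.percentile(s,[.5,99.5]),np.percentile(t,[2,98]),'zmed',np.median(q[:,2]))
    # caps
    for nm,(x,y) in dict(L=(662,-19),R=(620,-290)).items():
        m=ok&(X[...,2]>235)&(X[...,2]<251)&(abs(X[...,0]-x)<40)&(abs(X[...,1]-y)<40)&(z['p'].max(-1)<75)
        q=X[m]; print(nm,len(q),q.mean(0),cv2.minAreaRect(q[:,:2].astype(np.float32)),np.median(q[:,2]))
# left upright front face in scene: crop cols 380-395,
z=load('scene');X=cloud(z)*1000
m=(z['d']>0)&(X[...,2]>90)&(X[...,2]<230)&(abs(X[...,0]-645)<40)&(abs(X[...,1]+19)<28)
q=X[m];print(len(q));np.save('face.npy',q)
h,e=np.histogram(q[:,0]*.988+q[:,1]*-.156,bins=30);print(h,np.round(e))
E
```

```text
[0.47976026 0.31534357 0.21298002] [-1.79679969e+02 -1.16919180e-01 -1.74936186e+01] [-0.01660284  0.67996468 -3.80675008] 0.01990863461595575
top partner 959 yaw -7.902962056980602 c [ 540.36549196 -279.74938122  211.86930631] [-74.25926132  77.10234249] [-11.08809112  10.73692042] zmed 211.90207702683185
L 330 [659.48865451 -15.26176936 241.80236506] ((659.5132446289062, -15.258127212524414), (39.496646881103516, 26.450021743774414), 81.28739929199219) 241.89172020080406
R 329 [ 618.83796571 -290.9936205   242.19884667] ((618.9905395507812, -291.817138671875), (40.498355865478516, 26.20934295654297), 81.9805679321289) 242.27374156220804
scene partner 971 yaw -7.981092036738077 c [ 540.3146102  -281.73512582  212.99330698] [-74.09793136  79.47732313] [-11.55831752  13.98039554] zmed 213.50409773023614
L 144 [656.18244222 -18.55383831 242.38200986] ((660.84814453125, -16.015480041503906), (39.13938903808594, 25.721220016479492), 79.68243408203125) 243.493023849665
R 269 [ 615.23119654 -293.99712194  242.4770067 ] ((618.841064453125, -292.8912048339844), (38.00303649902344, 26.688932418823242), 82.41072082519531) 243.38580615166856
1314
[ 26 122 260 196 101  47  24  23  21  32  28  25  43  40  26  17  18  30
  27  17  24  15  24  18  29  38  23  13   4   3] [641. 643. 644. 645. 646. 647. 648. 649. 650. 651. 653. 654. 655. 656.
 657. 658. 659. 660. 661. 663. 664. 665. 666. 667. 668. 669. 670. 671.
 672. 674. 675.]
```

View pics/w2.png

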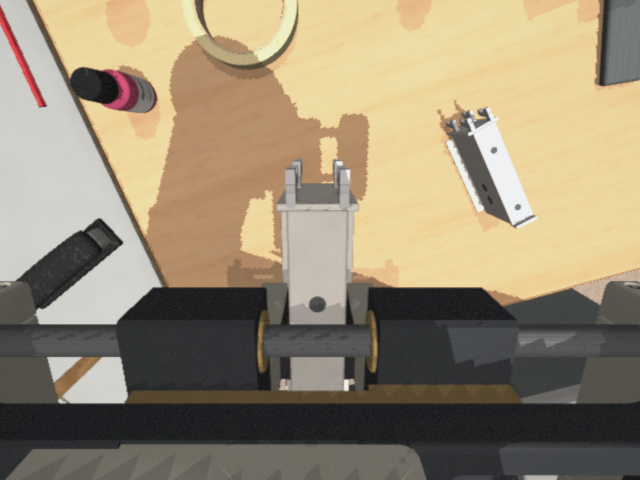

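Request:
{"op": "servo_tool", "data": {
  "rows": [
    [6, -31, 0, 0, 0, 0.9],
    [6, -31, 0, 0, 0, 0.9],
    [6, -31, 0, 0, 0, 0.9],
    [6, -31, 0, 0, 0, 0.9],
    [6, -31, 0, 0, 0, 0.9]
  ]
}}

```text
clock: 4.37
tool_pos: [0.5079, 0.1574, 0.2076]
orientation: [179.8, 0.2, -12.9]
force: [0.7, 1.1, -2.7]
opening: 0.02
```

Request:
{"op": "servo_tool", "data": {
  "rows": [
    [8, -31, 0, 0, 0, 0.9],
    [8, -31, 0, 0, 0, 0.9],
    [8, -31, -10, 0, 0, 0.9],
    [8, -31, -13, 0, 0, 1],
    [8, -31, -10, 0, 0, 1]
  ]
}}

```text
clock: 4.78
tool_pos: [0.5476, 0.0026, 0.1741]
orientation: [179.9, 0.2, -8.3]
force: [0.4, 1.1, -3.2]
opening: 0.0197
```

Request:
{"op": "servo_tool", "data": {
  "rows": [
    [2, -4, 0, 0, 0, 0],
    [0, 0, 0, 0, 0, 0],
    [0, 0, 0, 0, 0, 0],
    [0, 0, 0, 0, 0, 0]
  ]
}}

```text
clock: 5.12
tool_pos: [0.5507, 0.001, 0.1761]
orientation: [180.0, 0.1, -8.3]
force: [0.4, 0.5, -1.5]
opening: 0.0198
```

```bash
python3 - <<'E'
from h import *
o=ctrl.get_obs();print(o['tool_pos'],o['orientation'],o['force'],o['opening'])
p,d,c=snap('wrist');print(c['origin'],c['rotation']);cv2.imwrite('pics/w3.png',p[...,::-1])
E
```

```text
[0.55070573 0.00103885 0.1760941 ] [ 1.79981524e+02  5.46454664e-02 -8.28422391e+00] [ 0.3500777   0.53044412 -1.52340499] 0.01976627023176606
[ 0.62707633 -0.01017316  0.33394244] [-1.67566618e+01  4.90418027e-03 -9.83529617e+01]
```

View pics/w3.png

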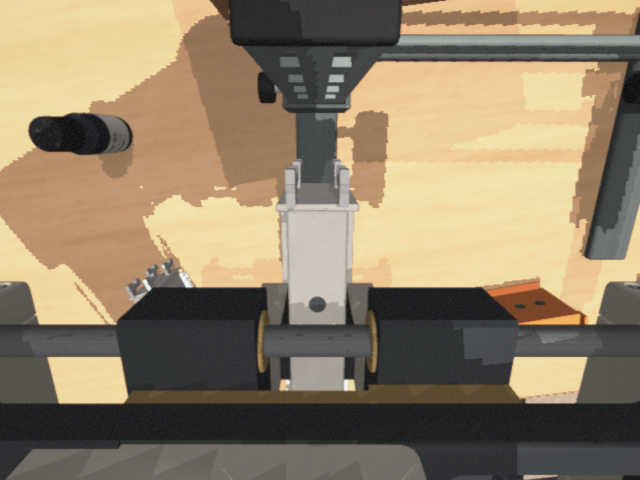

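```bash
cat > w.py <<'E'
from h import *
z=load('wrist');X=cloud(z)*1000;d=z['d'];ok=d>0
v,u=np.mgrid[:480,:640]
yaw=np.radians(-8.28);a=np.array([np.cos(yaw),np.sin(yaw)]);b=np.array([-a[1],a[0]])
S=X[...,:2]@a;T=X[...,:2]@b;Z=X[...,2]
def pr(n,m):
    print(n,m.sum(),'S',np.round(np.percentile(S[m],[1,50,99]),1),'T',np.round(np.percentile(T[m],[1,50,99]),1),'Z',np.round(np.percentile(Z[m],[1,50,99]),1))
col=ok&(u>220)&(u<410)&(v<115)
cap=col&(Z>228)&(Z<256)&(S>600);pr('cap',cap)
# cap front edge direction
fe=[]
for uu in range(240,395,5):
    r=np.where(cap[:,uu])[0]
    if len(r): fe.append((T[r.max(),uu],S[r.max(),uu],Z[r.max(),uu]))
fe=np.array(fe);k=np.polyfit(fe[:,0],fe[:,1],1);print('cap front edge slope deg',np.degrees(np.arctan(k[0])),'S',np.median(fe[:,1]),'Z',np.median(fe[:,2]))
for v0 in range(2,44,8):
    r=np.where(cap[v0])[0];print('row',v0,r.min(),r.max(),'T',T[v0,r.min()],T[v0,r.max()],'mid',(T[v0,r.min()]+T[v0,r.max()])/2)
# upright front face between cap and clamp
for z0 in range(110,230,15):
    m=col&(abs(Z-z0)<6)&(S>630)&(S<655)
    if m.sum()>10: print('z',z0,end=' ');pr('face',m)
tab=ok&(u>280)&(u<355)&(v>155)&(v<204)&(Z>195)
for n,m in(('tabL',tab&(u<306)),('tabR',tab&(u>330))): pr(n,m)
arm=ok&(u>270)&(u<360)&(v>212)&(v<285)&(Z>205)
pr('armtop',arm)
for v0 in range(215,285,12):
    r=np.where(arm[v0])[0];print(v0,r.min(),r.max(),round((T[v0,r.min()]+T[v0,r.max()])/2,2),round(np.median(S[v0,r]),1),round(np.median(Z[v0,r]),1))
m=arm;A=np.c_[S[m],T[m],np.ones(m.sum())];print('plane',np.linalg.lstsq(A,Z[m],rcond=None)[0])
for v0 in range(196,212,3): print(v0,np.round(S[v0,[300,316,330]],1),np.round(Z[v0,[300,316,330]],1))
E
python3 w.py
```

```text
cap 8504 S [642.3 646.1 650.9] T [ 61.5  80.7 100.1] Z [228.8 241.2 242.9]
cap front edge slope deg 0.03166850021990779 S 643.3274411742294 Z 228.72711704388485
row 2 228 401 T 100.30568656314763 60.904142842361786 mid 80.60491470275471
row 10 228 400 T 100.5261441553151 61.07712840332155 mid 80.80163627931833
row 18 229 400 T 100.35093924110498 61.15832634595783 mid 80.75463279353141
row 26 229 400 T 100.50829199528819 60.90642736050746 mid 80.70735967789783
row 34 230 399 T 100.43429000245783 60.90076780696485 mid 80.66752890471133
row 42 232 397 T 100.36864487484392 61.36937865235824 mid 80.86901176360108
z 110 face 87 S [643.1 643.3 644.1] T [62.8 81.3 99.2] Z [104.7 112.  115. ]
z 125 face 159 S [643.1 643.3 645.8] T [62.9 80.7 99.2] Z [119.  124.6 130.9]
z 140 face 129 S [643.2 643.3 644.6] T [62.7 81.7 99.1] Z [134.  141.1 145.8]
z 155 face 240 S [643.2 643.3 643.6] T [62.5 81.6 99.4] Z [149.2 156.7 160.9]
z 170 face 666 S [643.1 644.1 654.6] T [63.  80.6 98.8] Z [164.2 169.2 175.8]
z 185 face 312 S [643.1 643.3 644.2] T [62.5 80.8 99.3] Z [179.1 185.6 190.9]
z 200 face 1008 S
[... 156 characters left out ...]
4 604.8 611.6] T [84.4 88.3 93.1] Z [196.1 221.6 223.7]
tabR 597 S [600.3 605.1 611.5] T [67.6 72.4 75.4] Z [196.8 221.7 223.7]
armtop 4312 S [573.1 585.9 597.6] T [70.7 80.4 90.2] Z [220.9 222.3 223.7]
215 286 347 80.34 597.0 222.3
227 286 347 80.4 593.0 222.1
239 287 346 80.44 589.0 222.3
251 287 346 80.47 584.9 222.4
263 287 346 80.42 580.6 222.3
275 288 345 80.5 576.3 222.4
plane [ 1.12151354e-03 -3.68913388e-03  2.21969939e+02]
196 [600.6 600.6 600.5] [207.3 207.1 206.6]
199 [600.7 600.7 600.7] [214.1 213.8 213.8]
202 [600.7 600.6 600.7] [219.6 219.3 219.4]
205 [600.  600.2 599.7] [220.9 222.2 219.8]
208 [599.1 599.2 599. ] [221.5 221.8 220.9]
211 [598.2 598.2 598.3] [222.  221.9 222.2]
```

```bash
cat >> w.py <<'E'
print('---')
g=z['p'].astype(int).mean(-1)
# intersect rays with face plane S=643.3 to map rows to z
R=Ro.from_euler('xyz',z['rotation'],degrees=True).as_matrix();o=z['origin']*1000
D=np.stack([(u-z['cx'])/z['fx'],-(v-z['cy'])/z['fy'],-np.ones(u.shape)],-1)@R.T
k=(643.3-o[:2]@a)/(D[...,:2]@a);P=o+k[...,None]*D;TT=P[...,:2]@b;ZZ=P[...,2]
for v0 in range(44,112):
    l=abs(TT[v0]-89.3)<1.5;r=abs(TT[v0]-72.3)<1.5;c=abs(TT[v0]-80.8)<2.5
    print(v0,round(ZZ[v0,316],1),*[int(g[v0,m].mean()) for m in(l,c,r)],np.round(np.median(S[v0,l]),0))
E
python3 w.py | sed -n '/---/,$p'
```

```text
---
44 235.3 19 21 26 642.0
45 234.2 25 24 27 642.0
46 233.2 43 47 46 643.0
47 232.1 52 61 58 643.0
48 231.0 54 66 59 643.0
49 229.8 55 67 60 643.0
50 228.6 55 67 64 643.0
51 227.5 58 67 66 658.0
52 226.2 55 67 59 654.0
53 225.0 53 67 53 654.0
54 223.7 51 68 50 654.0
55 222.4 52 65 53 654.0
56 221.0 65 63 90 653.0
57 219.6 97 64 159 646.0
58 218.2 105 65 175 646.0
59 216.7 106 64 177 646.0
60 215.2 105 65 176 645.0
61 213.7 107 62 177 645.0
62 212.1 106 61 177 645.0
63 210.4 105 62 177 644.0
64 208.7 106 61 177 644.0
65 207.0 105 62 176 644.0
66 205.2 95 61 153 643.0
67 203.4 69 62 94 643.0
68 201.5 56 63 62 643.0
69 199.5 55 63 67 643.0
70 197.5 54 63 68 643.0
71 195.5 53 59 68 643.0
72 193.3 54 58 68 643.0
73 191.1 56 59 67 652.0
74 188.8 78 60 110 646.0
75 186.4 100 60 163 646.0
76 184.0 105 60 177 646.0
77 181.5 106 62 179 645.0
78 178.8 106 63 178 645.0
79 176.1 107 59 179 644.0
80 173.3 106 60 179 644.0
81 170.3 104 61 173 644.0
82 167.3 73 61 108 643.0
83 164.1 59 61 67 643.0
84 160.8 54 62 67 643.0
85 157.4 62 59 88 643.0
86 153.8 97 60 161 646.0
87 150.1 106 59 178 645.0
88 146.2 106 61 179 645.0
89 142.1 107 61 180 644.0
90 137.9 104 59 178 644.0
91 133.4 94 58 155 643.0
92 128.7 68 58 96 643.0
93 123.8 61 60 77 643.0
94 118.7 87 58 127 645.0
95 113.3 102 57 170 645.0
96 107.6 107 57 180 644.0
97 101.6 104 59 175 644.0
98 95.2 78 62 121 643.0
99 88.5 61 63 78 643.0
100 81.4 55 64 69 643.0
101 73.8 53 66 68 643.0
102 65.8 56 60 67 643.0
103 57.2 52 56 63 643.0
104 48.1 66 80 98 642.0
105 38.3 69 94 118 641.0
106 27.8 66 97 122 640.0
107 16.5 56 84 107 640.0
108 4.3 46 58 67 639.0
109 -8.8 40 45 50 639.0
110 -23.1 41 48 48 639.0
111 -38.6 39 46 49 639.0
```

Request:
{"op": "servo_tool", "data": {
  "rows": [
    [0, 0.4, 3, 0, 0, 0],
    [9.9, -1.44, 0, 0, 0, 0],
    [9.9, -1.44, 0, 0, 0, 0],
    [7.9, -1.15, 0, 0, 0, 0],
    [0, 0, 0, 0, 0, 0]
  ]
}}

```text
clock: 5.58
tool_pos: [0.5808, -0.003, 0.1794]
orientation: [180.0, -0.0, -8.3]
force: [0.5, -1.0, -1.3]
opening: 0.02
```

Request:
{"op": "servo_tool", "data": {
  "rows": [
    [0, 0, 0, 0, 0, 0],
    [0, 0, 0, 0, 0, 0]
  ]
}}

```text
clock: 5.75
tool_pos: [0.5786, -0.0033, 0.1791]
orientation: [180.0, 0.1, -8.3]
force: [-0.0, -0.5, -2.2]
opening: 0.0199
```

```bash
python3 -c "
from h import *
o=ctrl.get_obs();print(o['tool_pos'],o['orientation'],o['force'],o['moment'])
snap('wrist')"; python3 w.py | sed -n '/tabL/,/---/p'
```

```text
[ 0.5786209  -0.00326096  0.17914237] [ 1.79984310e+02  5.05955870e-02 -8.31669009e+00] [-0.04082528 -0.52103467 -2.18307364] [-0.01464479  0.00084101 -0.00107686]Traceback (most recent call last):
  File "w.py", line 17, in <module>
    r=np.where(cap[v0])[0];print('row',v0,r.min(),r.max(),'T',T[v0,r.min()],T[v0,r.max()],'mid',(T[v0,r.min()]+T[v0,r.max()])/2)
                                          ~~~~~^^
    return umr_minimum(a, axis, None, out, keepdims, initial, where)
ValueError: zero-size array to reduction operation minimum which has no identity
```

Request:
{"op": "servo_tool", "data": {
  "rows": [
    [2, -0.29, 0, 0, 0, 0],
    [2, -0.29, 0, 0, 0, 0],
    [1.5, -0.2, 0, 0, 0, 0],
    [0, 0, 0, 0, 0, 0]
  ]
}}

```text
clock: 6.13
tool_pos: [0.5846, -0.004, 0.1796]
orientation: [-180.0, -0.0, -8.3]
force: [0.2, 0.4, -2.3]
opening: 0.0197
```

Request:
{"op": "servo_tool", "data": {
  "rows": [
    [1.5, -0.2, 0, 0, 0, 0],
    [0, 0, 0, 0, 0, 0],
    [0, 0, 0, 0, 0, 0]
  ]
}}

```text
clock: 6.38
tool_pos: [0.5858, -0.0042, 0.1795]
orientation: [180.0, 0.0, -8.3]
force: [-1.3, 0.6, -1.4]
opening: 0.0202
```

Request:
{"op": "servo_tool", "data": {
  "rows": [
    [1.5, -0.2, 0, 0, 0, 0],
    [1.5, -0.2, 0, 0, 0, 0],
    [1, -0.15, 0, 0, 0, 0],
    [0, 0, 0, 0, 0, 0]
  ]
}}

```text
clock: 6.72
tool_pos: [0.59, -0.0047, 0.1795]
orientation: [180.0, -0.0, -8.3]
force: [-0.3, -0.4, -1.9]
opening: 0.0196
```

Request:
{"op": "servo_tool", "data": {
  "rows": [
    [1, -0.15, 0, 0, 0, 0],
    [0, 0, 0, 0, 0, 0],
    [1, -0.15, 0, 0, 0, 0],
    [0, 0, 0, 0, 0, 0]
  ]
}}

```text
clock: 7.05
tool_pos: [0.5919, -0.005, 0.1795]
orientation: [180.0, -0.0, -8.3]
force: [0.4, -0.0, -1.8]
opening: 0.02
```

Request:
{"op": "servo_tool", "data": {
  "rows": [
    [0.7, -0.1, 0, 0, 0, 0],
    [0, 0, 0, 0, 0, 0],
    [0, 0, 0, 0, 0, 0]
  ]
}}

```text
clock: 7.3
tool_pos: [0.5925, -0.0051, 0.1796]
orientation: [-180.0, -0.0, -8.3]
force: [-0.3, -0.1, -2.1]
opening: 0.0197
```

Request:
{"op": "servo_tool", "data": {
  "rows": [
    [0.6, -0.1, 0, 0, 0, 0],
    [0, 0, 0, 0, 0, 0],
    [0, 0, 0, 0, 0, 0]
  ]
}}

```text
clock: 7.55
tool_pos: [0.593, -0.0052, 0.1795]
orientation: [180.0, 0.0, -8.3]
force: [0.9, -0.2, -2.1]
opening: 0.0198
```

Request:
{"op": "servo_tool", "data": {
  "rows": [
    [0.6, -0.1, 0, 0, 0, 0],
    [0, 0, 0, 0, 0, 0],
    [0, 0, 0, 0, 0, 0]
  ]
}}

```text
clock: 7.8
tool_pos: [0.593, -0.0053, 0.1793]
orientation: [180.0, 0.1, -8.3]
force: [-3.8, 0.7, -1.3]
opening: 0.0199
```

Request:
{"op": "servo_tool", "data": {
  "rows": [
    [0.6, -0.1, 0, 0, 0, 0],
    [0, 0, 0, 0, 0, 0],
    [0, 0, 0, 0, 0, 0]
  ]
}}

```text
clock: 8.05
tool_pos: [0.593, -0.0054, 0.1791]
orientation: [180.0, 0.1, -8.3]
force: [-7.2, 2.1, -0.1]
opening: 0.02
```

Request:
{"op": "servo_tool", "data": {
  "rows": [
    [-0.8, 0.1, 0, 0, 0, 0],
    [0, 0, -1.5, 0, 0, 0],
    [0, 0, -1.5, 0, 0, 0],
    [0, 0, 0, 0, 0, 0]
  ]
}}

```text
clock: 8.38
tool_pos: [0.593, -0.0054, 0.1764]
orientation: [180.0, 0.0, -8.3]
force: [-4.0, 1.3, -1.3]
opening: 0.0202
```

Request:
{"op": "servo_tool", "data": {
  "rows": [
    [0, 0, -1, 0, 0, 0],
    [0, 0, -1, 0, 0, 0],
    [0, 0, 0, 0, 0, 0],
    [0, 0, 0, 0, 0, 0]
  ]
}}

```text
clock: 8.72
tool_pos: [0.593, -0.0054, 0.1747]
orientation: [180.0, 0.0, -8.3]
force: [-4.9, 1.6, 0.9]
opening: 0.0201
```

Request:
{"op": "servo_tool", "data": {
  "rows": [
    [0, 0, -1, 0, 0, 0],
    [0, 0, -0.5, 0, 0, 0],
    [0, 0, 0, 0, 0, 0],
    [0, 0, 0, 0, 0, 0]
  ]
}}

```text
clock: 9.05
tool_pos: [0.593, -0.0054, 0.1733]
orientation: [180.0, 0.0, -8.3]
force: [-6.7, 1.0, 2.6]
opening: 0.0198
```

Request:
{"op": "servo_tool", "data": {
  "rows": [
    [0, 0, -1, 0, 0, 0],
    [0, 0, 0, 0, 0, 0],
    [0, 0, 0, 0, 0, 0]
  ]
}}

```text
clock: 9.3
tool_pos: [0.593, -0.0055, 0.1724]
orientation: [180.0, 0.0, -8.3]
force: [-6.3, 1.8, 2.2]
opening: 0.0196
```

Request:
{"op": "servo_tool", "data": {
  "rows": [
    [0, 0, -1, 0, 0, 0],
    [0, 0, 0, 0, 0, 0],
    [0, 0, 0, 0, 0, 0]
  ]
}}

```text
clock: 9.55
tool_pos: [0.593, -0.0054, 0.1711]
orientation: [180.0, 0.0, -8.3]
force: [-5.5, 1.2, -0.3]
opening: 0.02
```

```bash
python3 -c "
from h import *
o=ctrl.get_obs();print(o['tool_pos'],o['orientation'],o['force'],o['moment'])"
```

```text
[ 0.59304949 -0.00541299  0.17108496] [ 1.79985541e+02  3.86000881e-02 -8.29879039e+00] [-5.45190634  1.18308435 -0.33537492] [ 0.13959461  1.70930154 -0.01944087]
```

Request:
{"op": "servo_tool", "data": {
  "rows": [
    [0, 0, -1, 0, 0, 0],
    [0, 0, 0, 0, 0, 0],
    [0, 0, 0, 0, 0, 0]
  ]
}}

```text
clock: 9.8
tool_pos: [0.593, -0.0054, 0.1697]
orientation: [180.0, 0.1, -8.3]
force: [-4.5, 0.2, -2.2]
opening: 0.02
```

Request:
{"op": "servo_tool", "data": {
  "rows": [
    [0, 0, -1, 0, 0, 0],
    [0, 0, 0, 0, 0, 0],
    [0, 0, 0, 0, 0, 0]
  ]
}}

```text
clock: 10.05
tool_pos: [0.593, -0.0053, 0.1684]
orientation: [180.0, 0.1, -8.3]
force: [-3.2, 1.7, -4.7]
opening: 0.02
```

```bash
python3 -c "
from h import *
o=ctrl.get_obs();print(o['tool_pos'],o['orientation'],o['force'],o['moment'])"
```

```text
[ 0.59295854 -0.00534813  0.16839983] [ 1.79981387e+02  7.94728502e-02 -8.30583826e+00] [-3.2459539   1.67593923 -4.74769193] [0.15050679 1.63302052 0.00836309]
```

Request:
{"op": "servo_tool", "data": {
  "rows": [
    [0, 0, -1, 0, 0, 0],
    [0, 0, 0, 0, 0, 0],
    [0, 0, 0, 0, 0, 0]
  ]
}}

```text
clock: 10.3
tool_pos: [0.593, -0.0054, 0.1675]
orientation: [180.0, 0.1, -8.3]
force: [-4.4, 1.0, -6.4]
opening: 0.0197
```

Request:
{"op": "servo_tool", "data": {
  "rows": [
    [0, 0, -1, 0, 0, 0],
    [0, 0, 0, 0, 0, 0],
    [0, 0, 0, 0, 0, 0]
  ]
}}

```text
clock: 10.55
tool_pos: [0.593, -0.0054, 0.1669]
orientation: [180.0, 0.0, -8.3]
force: [-6.2, 0.2, -3.8]
opening: 0.0201
```

Request:
{"op": "servo_tool", "data": {
  "rows": [
    [0, 0, -1, 0, 0, 0],
    [0, 0, 0, 0, 0, 0],
    [0, 0, 0, 0, 0, 0]
  ]
}}

```text
clock: 10.8
tool_pos: [0.593, -0.0054, 0.1662]
orientation: [180.0, 0.0, -8.3]
force: [-7.3, 0.5, -2.1]
opening: 0.0197
```

```bash
python3 -c "
from h import *
o=ctrl.get_obs();print(o['tool_pos'],o['orientation'],o['force'],o['moment'])
snap('wrist')
z=load('wrist');X=cloud(z)*1000
print(X[225:285:12,316])"
```

```text
[ 0.59304333 -0.00538284  0.16616143] [ 1.79987492e+02  3.91142086e-02 -8.29982249e+00] [-7.3329957   0.48659752 -2.10710129] [ 0.26152063  2.35640913 -0.04000946]
[[648.65659936 -13.34424288 241.29528018]
 [637.61014296 -11.63442499 213.029453  ]
 [633.66868677 -11.05253601 213.38154865]
 [628.85216941 -10.33511193 211.46142861]
 [624.87168974  -9.74856668 212.22615248]]
```

Request:
{"op": "servo_tool", "data": {
  "rows": [
    [0, 0, -1, 0, 0, 0],
    [0, 0, 0, 0, 0, 0],
    [0, 0, 0, 0, 0, 0]
  ]
}}

```text
clock: 11.1
tool_pos: [0.593, -0.0054, 0.1654]
orientation: [180.0, 0.0, -8.3]
force: [-7.6, 1.6, 0.3]
opening: 0.0197
```

Request:
{"op": "servo_tool", "data": {
  "rows": [
    [0, 0, -1, 0, 0, 0],
    [0, 0, 0, 0, 0, 0],
    [0, 0, 0, 0, 0, 0]
  ]
}}

```text
clock: 11.35
tool_pos: [0.5931, -0.0054, 0.165]
orientation: [180.0, 0.0, -8.3]
force: [-9.3, 1.2, 4.1]
opening: 0.0201
```

```bash
python3 -c "
from h import *
o=ctrl.get_obs();print(o['tool_pos'],o['orientation'],o['force'],o['moment'])
snap('wrist')
z=load('wrist');X=cloud(z)*1000
print(np.median(X[235:285,295:340].reshape(-1,3),0))"
```

```text
[ 0.59308573 -0.00542022  0.1649857 ] [ 1.79985753e+02  6.06202841e-03 -8.28476283e+00] [-9.32156807  1.23876494  4.05958348] [ 0.38410474  3.2339659  -0.01743156]
[629.7618959  -10.87528606 211.31893172]
```

Request:
{"op": "servo_tool", "data": {
  "rows": [
    [0, 0, 0, 0, 0, 0],
    [0, 0, 0, 0, 0, 0],
    [0, 0, 0, 0, 0, 0],
    [0, 0, 0, 0, 0, 0],
    [0, 0, 0, 0, 0, 0]
  ],
  "fingers": 55
}}

```text
clock: 11.82
tool_pos: [0.5942, -0.0052, 0.1645]
orientation: [-180.0, -0.1, -8.3]
force: [-0.1, 0.2, -0.6]
opening: 0.0473
```

Request:
{"op": "servo_tool", "data": {
  "rows": [
    [0, 0, 0, 0, 0, 0],
    [0, 0, 0, 0, 0, 0],
    [0, 0, 0, 0, 0, 0]
  ]
}}

```text
clock: 12.07
tool_pos: [0.5936, -0.0053, 0.1641]
orientation: [180.0, -0.0, -8.3]
force: [0.0, 0.4, 0.4]
opening: 0.0543
```

```bash
python3 - <<'E'
from h import *
o=ctrl.get_obs();print(o['tool_pos'],o['orientation'],o['force'],o['moment'],o['opening'])
p,d,c=snap('wrist');cv2.imwrite('pics/w4.png',p[...,::-1])
z=load('wrist');X=cloud(z)*1000
print(np.median(X[235:285,295:340].reshape(-1,3),0))
q=X[225:320,300:335].reshape(-1,3);q=q[(q[:,2]>195)&(q[:,2]<225)];A=np.c_[q[:,:2]-[593,-5],np.ones(len(q))];print(np.linalg.lstsq(A,q[:,2],rcond=None)[0])
E
```

```text
[ 0.59360492 -0.00531421  0.16406912] [ 1.79997833e+02 -7.81638047e-03 -8.29435666e+00] [0.00456742 0.36094939 0.35714985] [-0.08445658 -0.01343926  0.04936069] 0.054312756818676824
[630.47987488 -10.78898202 211.05722755]
[ 1.45855538e-02 -3.86477468e-03  2.10507091e+02]
```

Request:
{"op": "servo_tool", "data": {
  "rows": [
    [0, 0, 15, 0, 0, 0],
    [0, 0, 25, 0, 0, 0],
    [0, 0, 30, 0, 0, 0],
    [0, 0, 10, 0, 0, 0],
    [0, 0, 0, 0, 0, 0]
  ]
}}

```text
clock: 12.53
tool_pos: [0.5952, -0.0051, 0.2477]
orientation: [-179.9, -0.3, -8.3]
force: [0.4, 0.2, 0.7]
opening: 0.055
```

```bash
python3 - <<'E'
from h import *
o=ctrl.get_obs();print(o['tool_pos'],o['force'])
p,d,c=snap('wrist');cv2.imwrite('pics/w5.png',p[...,::-1])
snap('scene');p,d,c=snap('top');
z=load('wrist');X=cloud(z)*1000
yaw=np.radians(-8.28);a=np.array([np.cos(yaw),np.sin(yaw)]);b=np.array([-a[1],a[0]])
S=X[...,:2]@a;T=X[...,:2]@b;Z=X[...,2]
m=(z['d']>0)&(abs(T-80.6)<8)&(S>500)&(S<640)&(Z>195)&(Z<222)
A=np.c_[S[m]-588,T[m]-80.6,np.ones(m.sum())];print(m.sum(),S[m].min(),S[m].max(),np.linalg.lstsq(A,Z[m],rcond=None)[0])
E
```

```text
[ 0.59524336 -0.00513566  0.24767785] [0.39176646 0.16747883 0.65147599]
4535 505.45673269500253 638.3175175747616 [ 1.66239174e-02 -2.19167668e-03  2.10460881e+02]
```

View pics/w5.png

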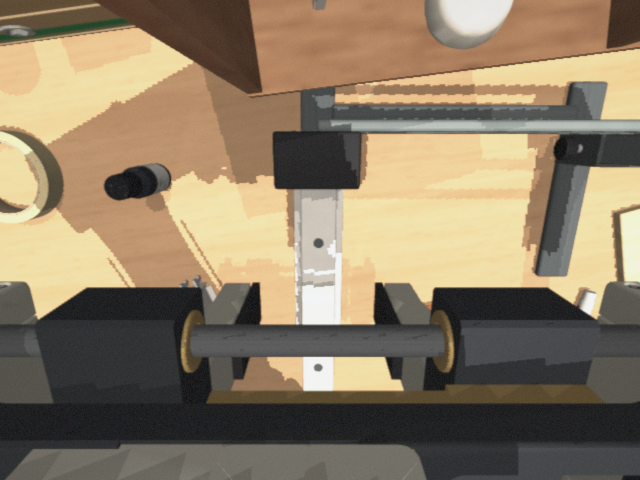

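Request:
{"op": "servo_tool", "data": {
  "rows": [
    [8, -1.2, 0, 0, 0, 0],
    [10, -1.4, 0, 0, 0, 0],
    [10, -1.4, 0, 0, 0, 0],
    [8, -1.2, 0, 0, 0, 0],
    [3, -0.4, 0, 0, 0, 0]
  ],
  "fingers": 0
}}

```text
clock: 13.1
tool_pos: [0.634, -0.0112, 0.2429]
orientation: [180.0, 0.1, -8.3]
force: [-0.9, -0.7, -0.2]
opening: 0.0274
```

Request:
{"op": "servo_tool", "data": {
  "rows": [
    [0, 0, -7, 0, 0, 0],
    [0, 0, -7, 0, 0, 0],
    [0, 0, -3, 0, 0, 0],
    [0, 0, 0, 0, 0, 0],
    [0, 0, 0, 0, 0, 0]
  ]
}}

```text
clock: 13.52
tool_pos: [0.6321, -0.0109, 0.2268]
orientation: [180.0, 0.0, -8.3]
force: [-0.4, 0.1, -0.8]
opening: 0.0009
```

Request:
{"op": "servo_tool", "data": {
  "rows": [
    [0, 0, -5, 0, 0, 0],
    [0, 0, -5, 0, 0, 0],
    [0, 0, -3, 0, 0, 0],
    [0, 0, 0, 0, 0, 0],
    [0, 0, 0, 0, 0, 0]
  ]
}}

```text
clock: 13.93
tool_pos: [0.6323, -0.0109, 0.2138]
orientation: [180.0, 0.0, -8.3]
force: [0.2, -0.0, 0.3]
opening: 0.0007
```

Request:
{"op": "servo_tool", "data": {
  "rows": [
    [0, 0, -1, 0, 0, 0],
    [0, 0, -1, 0, 0, 0],
    [0, 0, 0, 0, 0, 0],
    [0, 0, 0, 0, 0, 0]
  ]
}}

```text
clock: 14.27
tool_pos: [0.6325, -0.0109, 0.2121]
orientation: [-180.0, -0.0, -8.3]
force: [0.2, -0.3, 0.4]
opening: 0.0004
```

Request:
{"op": "servo_tool", "data": {
  "rows": [
    [0, 0, -1, 0, 0, 0],
    [0, 0, 0, 0, 0, 0],
    [0, 0, 0, 0, 0, 0]
  ]
}}

```text
clock: 14.52
tool_pos: [0.6327, -0.0109, 0.2117]
orientation: [-180.0, -0.0, -8.3]
force: [-1.7, 0.6, 4.5]
opening: 0.0007
```

Request:
{"op": "servo_tool", "data": {
  "rows": [
    [0, 0, -1, 0, 0, 0],
    [0, 0, 0, 0, 0, 0],
    [0, 0, 0, 0, 0, 0]
  ]
}}

```text
clock: 14.77
tool_pos: [0.6327, -0.011, 0.2115]
orientation: [-180.0, -0.1, -8.3]
force: [-3.4, 1.0, 9.7]
opening: 0.0003
```

Request:
{"op": "servo_tool", "data": {
  "rows": [
    [0, 0, -0.7, 0, 0, 0],
    [0, 0, 0, 0, 0, 0],
    [0, 0, 0, 0, 0, 0]
  ]
}}

```text
clock: 15.02
tool_pos: [0.6328, -0.011, 0.2115]
orientation: [-180.0, -0.1, -8.3]
force: [-5.8, 1.0, 12.4]
opening: 0.0004
```

Request:
{"op": "servo_tool", "data": {
  "rows": [
    [0, 0, -0.7, 0, 0, 0],
    [0, 0, 0, 0, 0, 0],
    [0, 0, 0, 0, 0, 0]
  ]
}}

```text
clock: 15.27
tool_pos: [0.6328, -0.011, 0.2113]
orientation: [-180.0, -0.1, -8.3]
force: [-6.8, 2.2, 15.9]
opening: 0.0001
```

Request:
{"op": "servo_tool", "data": {
  "rows": [
    [0, 0, -0.6, 0, 0, 0],
    [0, 0, 0, 0, 0, 0],
    [0, 0, 0, 0, 0, 0]
  ]
}}

```text
clock: 15.52
tool_pos: [0.6328, -0.011, 0.2113]
orientation: [-180.0, -0.2, -8.2]
force: [-8.2, 1.9, 19.0]
opening: 0.0006
```

Request:
{"op": "servo_tool", "data": {
  "rows": [
    [0, 0, 5, 0, 0, 0],
    [0, 0, 15, 0, 0, 0],
    [-10, 1.4, 20, 0, 0, 0],
    [-20, 3, 10, 0, 0, 0],
    [-20, 3, 0, 0, 0, 0]
  ]
}}

```text
clock: 15.93
tool_pos: [0.5834, -0.0034, 0.2599]
orientation: [-180.0, -0.2, -8.3]
force: [-0.2, 0.3, 0.2]
opening: 0.0005
```

Request:
{"op": "servo_tool", "data": {
  "rows": [
    [-40, 5, 10, 0, 0, 0],
    [-30, 4, 0, 0, 0, 0],
    [0, 0, 0, 0, 0, 0],
    [0, 0, 0, 0, 0, 0],
    [0, 0, 0, 0, 0, 0]
  ]
}}

```text
clock: 16.35
tool_pos: [0.5128, 0.0057, 0.2683]
orientation: [-180.0, -0.0, -8.3]
force: [0.5, -0.1, -0.7]
opening: 0.0004
```

```bash
python3 - <<'E'
from h import *
o=ctrl.get_obs();print(o['clock'],o['tool_pos'],o['force'])
yaw=np.radians(-8.28);a=np.array([np.cos(yaw),np.sin(yaw)]);b=np.array([-a[1],a[0]])
pics=[]
for n in('wrist','scene','top'):
    p,d,c=snap(n);cv2.imwrite('pics/%s9.png'%n,p[...,::-1]);z=load(n);X=cloud(z)*1000
    S=X[...,:2]@a;T=X[...,:2]@b;Z=X[...,2];ok=z['d']>0;w=z['p'].min(-1)>90
    for nm,s,t in(('ours',588,80.6),('partner',588,-199.4)):
        m=ok&w&(abs(T-t)<8)&(S>s-83)&(S<s+50)&(Z>203)&(Z<220)
        if m.sum()<50: continue
        A=np.c_[S[m]-s,T[m]-t,np.ones(m.sum())];f=np.linalg.lstsq(A,Z[m],rcond=None)[0]
        print(n,nm,m.sum(),'S',S[m].min(),S[m].max(),'fit',np.round(f,4),'rear top',f[2]+40*f[0])
a=cv2.imread('pics/scene9.png');cv2.imwrite('pics/fin.png',cv2.resize(a[170:360,320:540],None,fx=3,fy=3))
E
```

```text
16.35 [0.51277078 0.0056649  0.26833018] [ 0.50684503 -0.05608093 -0.67258133]
wrist ours 6246 S 505.0275904421203 637.9589420935988 fit [1.62000e-02 2.70000e-03 2.10344e+02] rear top 210.99157162283993
scene ours 257 S 510.28350043727676 637.02784414868 fit [1.890000e-02 3.000000e-04 2.129616e+02] rear top 213.71948706677142
scene partner 518 S 509.26182047616874 637.5822178277722 fit [1.900000e-03 1.420000e-02 2.137096e+02] rear top 213.78627112414304
top partner 660 S 505.0056949726299 637.8946463060021 fit [1.200000e-03 6.700000e-03 2.122652e+02] rear top 212.31268777809882
```

View pics/fin.png

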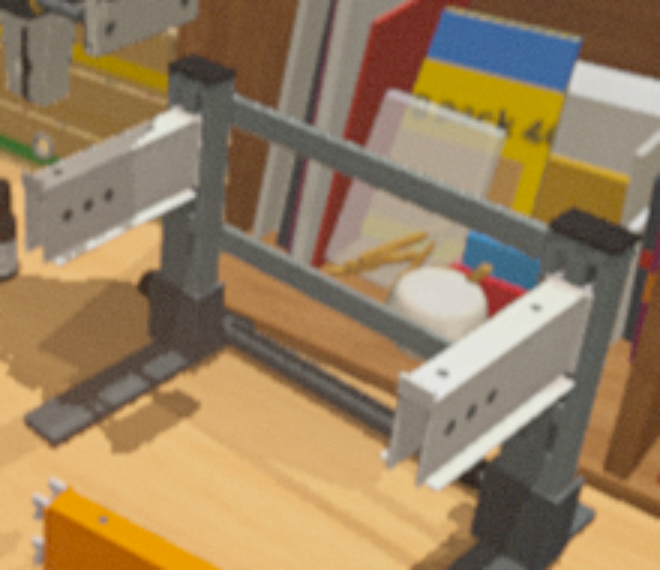

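```bash
python3 -c "
from h import *
print(ctrl.close_job())"
```

```text
the job is handed in; nothing more can be done
None
```

The long bracket is hanging in the top two slot rows of the left upright, and I handed the job in at about 16.4 s. I can't read the locking bar directly, so that it snapped over is inferred from forces and heights.

I gripped the bracket across its walls and lined the tabs up with the slots using the wrist camera. I fed them in until the rear plate met the upright's face at about 7 N, lowered the bracket 14 mm and let go. I then pressed on the top with closed fingers, 16 mm in front of the face.

**What the last checks showed:**
- **Seating:** the press reached 19 N, and the bracket moved only about 0.2 mm between 10 and 19 N, so it was on a hard stop. The force on the way down showed resistance, then a downward pull, then a firm stop, which fits the bar snapping over.
- **Height:** the top near the rear plate is level with the partner bracket, 213.7 against 213.8 mm in the same camera.
- **Tilt:** our arm droops about 0.016 rad at the front, while the partner reads about 0.002 rad. That is inside the 0.035 rad limit, but it is the one check that did not match exactly.
- **Clearances:** when I handed in, the gripper was clear of everything. I never touched the short bracket, ink bottle, tape roll or orange look-alike, though I did not measure their positions again at the end.

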